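# Hold the cover plate over the heater block's screw holes

## Robot

A 7-joint arm with a two-finger parallel gripper is mounted at the origin on the work surface. World frame = base frame: x ahead of the robot, y to its left, z up, the work surface at z = 0. Lengths are in m, angles in rad, forces in N, time in s.
With the tool pointing down it reaches from about 0.35 to 0.9 m from the base axis. Payload 8.1 kg.
Tool frame: the origin (TCP) lies at the very end of the fingers, on their centre line; the grasp point (between the pads) lies 19 mm behind it; z points along the fingers, y is the line along which they close (so a half turn about z gives the same grasp; the last joint's range is limited). The gripper opens to 92 mm and grips with 3 to 60 N. Pads are 19 mm wide; open, the fingers measure 130 mm over their backs; the gripper's body (75 mm by 190 mm) begins 47 mm behind the grasp point.
Start: joints at [1.016, 0.434, 0.025, 1.573, -0.012, 1.134, -0.075], TCP at [0.273, -0.562, 0.227] pointing down, gripper open.
Joint ranges: [-2.62, 2.62], [-0.44, 2.09], [-1.27, 1.32], [0.08, 2.57], [-1.32, 4.46], [0.12, 2], [-2.74, 2.74]. Speed limits (rad/s): [2.22, 2.22, 3.01, 3.01, 3.14, 3.14, 3.14].

## Interface

Orientations are given as a rotation vector (axis times angle).
In Python, from cell import readout, cams, job gives the robot as it stands.
- The arm moves only by the tool drive_tool, never from a script. Its argument "commands" is a list of rows, each a list of 3 entries, a list of its own where there are three numbers: the turn, a rotation vector about the tool's x, y, z in rad, then the shift along the tool's x, y, z in cm, then the gripper's target within -1 to 1 (fully open at 1, half-way at 0, shut at -1). A call has 1 to 20 rows; each row is the pose to reach, as a shift and turn from the pose commanded when the call began, along the tool's axes at that moment; what a row does not reach only later rows make up. A row lasts 1/12 s, in which the tool goes at most 41.7 mm and 7.16 degrees, less where a joint would pass 70% of its speed; a pose out of reach is approached as far as the arm can. A call with a gripper value outside its range is refused whole. The fingers move at their own pace and stop on an object; "newtons" is the grip in N (left out, the last holds). Time passes only in rows, so rows that repeat a pose let the fingers close. It gives the time, the measured TCP pose, the force, the opening and the grip force at its end, in the units of the state.
- readout.observe(): the state, without advancing time (a new reading comes with each control period).
- cams.get_image(name): name is "side" or "top" or "wrist"; returns the picture (384x512x3 uint8, blue, green, red); there is no depth.
- cams.camera_info(name): a dict with "camera_matrix" (3x3 intrinsics, pixels), "R" (3x3) and "t" (3): a world point X has camera coordinates R X + t. Camera axes: x right, y down, z forward; pixel columns grow to the right and rows downward; lengths in m; the calibration is good to about 2 mm. A picture is of the moment at which its call begins: read the wrist's pose just before it. camera_info takes no time and is no camera call; for the wrist camera it gives the pose at the moment of the call.
- job.sign_off(): hands the job in; it is judged then, once.
The state is a dict: "clock": time; "joints": joint angles; "dq": joint speeds; "joint_efforts": joint torques, N m; "position": TCP position; "ee_rot": TCP orientation; "force": force on the tool from outside, world axes, zero at the start; "ft_torque": the same for the moment, N m; "width": opening from 0.0 (shut) to 1.0 (fully open); "gripper_force": force on a finger pad.
Only numpy, scipy, OpenCV 4.12 (cv2) and the standard library are available. Lean on these libraries where they do the work, as an engineer would, in place of code of your own. Each camera call takes 0.05 s, during which the arm holds its last target. There are 200 camera calls.

## Task

Swing the latch lever on the front of the dry block heater fully free of the lid, then open the lid upright so that it stays up. Then take the grey cover plate by its handle and finish holding it still and level about 1 cm above the aluminium block inside the heater, touching nothing there, with its four corner holes centred over the block's four threaded holes (either way round) so that a colleague can put the screws in: do not put it down or let go. Leave the bottle, tip box, screwdriver and screw tray where they are.

Things in the scene. Friction and masses are not known exactly. Their poses are not given: they have to be found in the camera images.
- heater: Dry block heater, fixed: white open-topped housing with a blue lid, 150 (x) by 190 (y) mm, rim 90 mm high, 8 mm walls, behind it a 22 mm deep hump. Origin under its centre on the bench; x from its front (latch) to its back (hinge), z up. Stands left or right, turned up to 0.25 rad. Inside, centred, a fixed aluminium block 92 by 132 mm, its top 15 mm below the rim, 21 mm free all round
- latch (a joint): Steel latch lever turning about a vertical pivot at heater (-91, -70) mm. 0: its short arm lies over the lid and keeps it shut, its long arm points to heater -x. Grows to 1.6 rad (its stop) as the long arm with the pin swings counter-clockwise seen from above, to heater -y; from 1.3 rad the lid is free. Starts at 0 to 0.3; stays where it is left (about 1 N at the pin)
- latch_pin (a point): Middle of the latch's upright black pin, 12 mm in diameter, 50 mm from the pivot. The pin stands on the lever, from 108.5 to 146.5 mm above the bench; this point is at 127.5 mm. The lever is 14 mm wide and 8 mm thick; its short arm reaches 34 mm past the pivot
- lid (a joint): Blue lid of the heater, 150 by 190 by 8 mm, 0.3 kg, hinged on the back rim (line along heater y at heater x = 75 mm, 90.5 mm above the bench). 0 is shut, pi/2 upright, 1.75 its stop. The hinge is stiff: the lid stays where it is left; about 5 N at the handle moves it
- lid_handle (a point): Middle of the lid's black handle, a round bar 11 mm in diameter and 95 mm long along heater y on two thin legs, its centre 35 mm above the lid's top face, 30 mm in from the lid's front edge: with the lid shut at heater (-45, 0), 133.5 mm above the bench, so 120 mm before and 43 mm above the hinge line; upright, it stands 43 mm behind that line and 120 mm above
- block_top (a point): Centre of the block's top face, 75 mm above the bench; axes as the heater's. The four threaded holes, 8 mm wide, are at (+-30, +-50) mm from it.
- block_hole0 (a point): Mouth of the block's threaded hole at (-30, -50) mm from the block's centre, heater axes; 8 mm wide
- block_hole1 (a point): Mouth of the block's threaded hole at (-30, +50) mm from the block's centre, heater axes; 8 mm wide
- block_hole2 (a point): Mouth of the block's threaded hole at (+30, -50) mm from the block's centre, heater axes; 8 mm wide
- block_hole3 (a point): Mouth of the block's threaded hole at (+30, +50) mm from the block's centre, heater axes; 8 mm wide
- plate: Loose grey anodised cover plate lying on the bench beside the heater, about 0.3 kg, 92 (x) by 132 (y) by 5 mm, turned up to 0.5 rad. Origin at the centre of its underside, z up. Four 18 mm holes at (+-30, +-50) mm. On top a black bow handle along y, 12 mm thick and 70 mm long, its bar 34 to 48 mm above the underside, on 12 mm square posts at y = +-29 mm
- plate_handle (a point): Middle of the plate's handle bar, 41 mm above the plate's underside; axes as the plate's
- plate_hole0 (a point): Centre of the plate's hole at (-30, -50) mm, plate axes, level with its underside; 18 mm wide
- plate_hole1 (a point): Centre of the plate's hole at (-30, +50) mm, plate axes, level with its underside; 18 mm wide
- plate_hole2 (a point): Centre of the plate's hole at (+30, -50) mm, plate axes, level with its underside; 18 mm wide
- plate_hole3 (a point): Centre of the plate's hole at (+30, +50) mm, plate axes, level with its underside; 18 mm wide
- bottle: Bystander: amber bottle, 60 mm wide, 140 mm high, standing at the left; origin under its centre
- tipbox: Bystander: grey tip box, 85 by 120 by 60 mm, at the right; origin under its centre
- driver: Bystander: screwdriver, about 200 mm long, lying at the front right
- tray: Bystander: white tray of thumbscrews, 90 by 120 by 30 mm, beyond the work; origin under its centre
There are look-alikes about, which are no part of the job. What is shaped like the plate but red is not meant.

How it is judged:
By the outcome, as a careful person would: the job done as asked, in the order asked, and still so for the second after the job is handed in, while the arm keeps its last pose, push and grip.
It also fails if it takes over 72 s, if anything falls off the work surface, if the arm or the gripper's body presses on something with over 40 N, if the wrist force passes 120 N, or if a joint passes its speed limit or range.

## Working session

There is one attempt and no reset: what is moved stays moved. The work goes in short steps, Python scripts to look and compute and a tool call to move; the robot and the scene stay as the last step left them, time stands still between calls to the robot, and variables do not carry over. Pictures are saved under pics/ and viewed, at most 10 in all, crops included, and the job is handed in when it is done.

Besides the shell and the picture viewer there is one more tool, called after ">>>" as name(argument=value, ...) on one line, values as JSON. drive_tool: Moves the arm, as the interface text tells. Its arguments: {"type":"object","properties":{"commands":{"type":"array"},"newtons":{"type":"number"}},"required":["commands"]}

```bash
mkdir -p pics; ls; python3 - <<'E'
from cell import readout,cams,job
import cv2,numpy as np
np.set_printoptions(precision=4,suppress=True)
s=readout.observe();print({k:np.round(v,3) for k,v in s.items()})
for n in ["side","top","wrist"]:
    i=cams.camera_info(n);print(n,i["camera_matrix"],i["R"],i["t"])
    cv2.imwrite(f"pics/{n}0.png",cams.get_image(n))
E
```

```text
pics
{'clock': np.float64(0.0), 'joints': array([ 1.016,  0.435,  0.025,  1.574, -0.012,  1.134, -0.075]), 'dq': array([ 0.001, -0.001,  0.   , -0.   , -0.001, -0.   ,  0.   ]), 'joint_efforts': array([  0.   , -66.785,   0.985, -31.445,  -0.06 ,   0.043,   0.   ]), 'position': array([ 0.273, -0.562,  0.226]), 'ee_rot': array([-3.06 , -0.703,  0.001]), 'force': array([ 0.05 , -0.165,  0.824]), 'ft_torque': array([-0.016,  0.004, -0.004]), 'gripper_force': np.float64(0.0), 'width': np.float64(1.002)}
side [[408.8507   0.     259.2   ]
 [  0.     408.8507 192.2186]
 [  0.       0.       1.    ]] [[-0.7007 -0.7133 -0.0148]
 [-0.4784  0.4851 -0.732 ]
 [ 0.5293 -0.5058 -0.6812]] [0.413  0.3704 1.0772]
top [[366.6413   0.     255.7882]
 [  0.     366.6413 186.9653]
 [  0.       0.       1.    ]] [[-0.0264 -0.9996 -0.0084]
 [-0.9949  0.0271 -0.0968]
 [ 0.097   0.0058 -0.9953]] [0.002  0.6019 1.1439]
wrist [[292.2962   0.     256.1535]
 [  0.     292.2962 188.1942]
 [  0.       0.       1.    ]] [[ 0.4369 -0.8995 -0.0006]
 [-0.8583 -0.4171  0.299 ]
 [-0.2692 -0.1301 -0.9542]] [-0.6249 -0.0369  0.391 ]
```

View pics/top0.png

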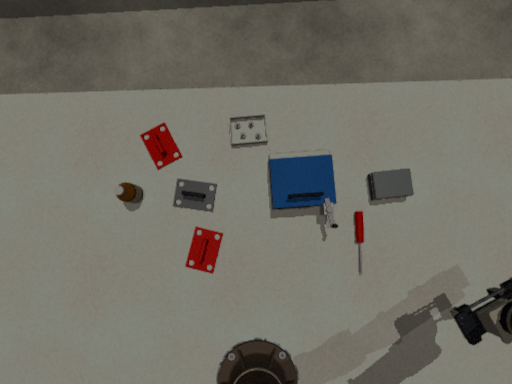

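View pics/side0.png

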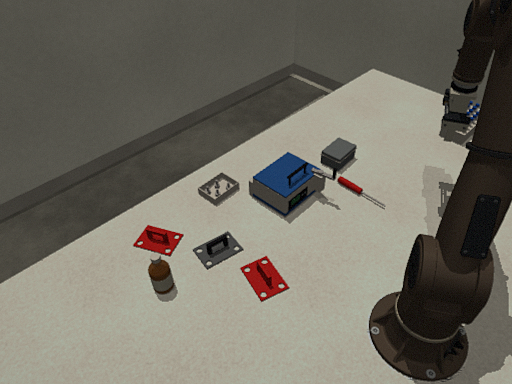

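The top view shows the heater around (302,182) with its handle at (305,196), the latch at (330,210) and its pin at about (335,226). The grey plate is at (195,195), with its handle at (194,196). In the side view the plate is at (218,248), the lid at (285,172) and the pin at (333,174).

```bash
cat > h.py <<'E'
import cv2,numpy as np
from cell import readout,cams,job
from scipy.spatial.transform import Rotation as Rn
np.set_printoptions(precision=4,suppress=True)
def ray(c,uv):
    d=np.linalg.inv(c["camera_matrix"])@np.array([uv[0],uv[1],1.]); R=c["R"]
    d=R.T@d; return -R.T@c["t"],d/np.linalg.norm(d)
def onz(c,uv,z):
    o,d=ray(c,uv); return o+d*(z-o[2])/d[2]
def tri(obs):
    A=0;b=0
    for c,uv in obs:
        o,d=ray(c,uv);P=np.eye(3)-np.outer(d,d);A=A+P;b=b+P@o
    return np.linalg.solve(A,b)
def proj(c,X):
    p=c["camera_matrix"]@(c["R"]@np.asarray(X)+c["t"]);return p[:2]/p[2]
def blobs(m,amin=5,box=None):
    """centroid, area, minAreaRect of each blob in mask (box x0,y0,x1,y1)"""
    m=m.astype(np.uint8)
    if box: k=np.zeros_like(m);k[box[1]:box[3],box[0]:box[2]]=1;m=m*k
    n,l,st,ce=cv2.connectedComponentsWithStats(m)
    return [(ce[i],st[i,4],cv2.minAreaRect(np.argwhere(l==i)[:,::-1].astype(np.float32))) for i in range(1,n) if st[i,4]>=amin]
def goal(p,zrot_x,tilt=None):
    """move from present pose to p with tool x (world yaw) zrot_x, pointing down -> (turn, shift cm) in tool axes"""
    s=readout.observe();R=Rn.from_rotvec(s["ee_rot"])
    x=np.array([np.cos(zrot_x),np.sin(zrot_x),0]);z=np.array([0,0,-1.])
    T=Rn.from_matrix(np.c_[x,np.cross(z,x),z])
    print("turn",(R.inv()*T).as_rotvec(),"shift cm",R.inv().apply(np.asarray(p)-s["position"])*100,"t",s["clock"])
E
python3 - <<'E'
from h import *
C={n:cams.camera_info(n) for n in ["top","side"]}
I={n:cv2.imread(f"pics/{n}0.png").astype(int) for n in C}
t=C["top"]
b,g,r=[I["top"][...,k] for k in range(3)]
blue=(b>r+40)&(b>80)
for c,a,rc in blobs(blue,100):
    print("lid",c,a); print(np.array([onz(t,p,.0985) for p in cv2.boxPoints(rc)]))
for n,bx in [("top",dict(lid=(275,160,330,207),pin=(320,215,345,235),ph=(175,180,215,210))),("side",dict(lid=(275,155,312,195),pin=(318,160,345,185),ph=(200,230,240,262)))]:
    mx=I[n].max(2)
    for k,x in bx.items():
        for c,a,rc in blobs(mx<45,5,x): print(n,k,c,a,rc)
big=cv2.hconcat([cv2.resize(I[n][y:y+75,x:x+100].astype(np.uint8),None,fx=4,fy=4,interpolation=2) for n,x,y in [("top",265,160),("side",255,140)]])
big2=cv2.hconcat([cv2.resize(I[n][y:y+70,x:x+100].astype(np.uint8),None,fx=4,fy=4,interpolation=2) for n,x,y in [("top",150,160),("side",170,215)]])
cv2.imwrite("pics/c1.png",cv2.vconcat([big,big2]))
E
```

```text
lid [301.7667 178.5992] 2645
[[ 0.6791 -0.058   0.0985]
 [ 0.6878 -0.2479  0.0985]
 [ 0.5421 -0.2516  0.0985]
 [ 0.5334 -0.0642  0.0985]]
top lid [305.2903 194.8548] 124 ((305.4970397949219, 194.96176147460938), (3.834825277328491, 35.20369338989258), 85.60128784179688)
top lid [306. 206.] 9 ((306.0, 206.0), (8.0, 0.0), 180.0)
top pin [334.2667 225.3333] 15 ((334.5500183105469, 225.35000610351562), (5.0596442222595215, 2.8460497856140137), 18.43494987487793)
top ph [193.2159 195.6477] 176 ((192.82000732421875, 195.760009765625), (24.465898513793945, 7.778174877166748), 8.130102157592773)
side lid [296.9892 171.7527] 93 ((297.52001953125, 173.3599853515625), (8.400001525878906, 27.600004196166992), 53.130104064941406)
side lid [303.2917 191.4583] 48 ((302.0, 190.5), (7.0, 10.0), 90.0)
side pin [333.3333 165.2924] 171 ((332.5, 169.0), (18.0, 23.0), 90.0)
side ph [217.0628 245.1381] 239 ((217.7889404296875, 245.479248046875), (14.058823585510254, 25.294116973876953), 61.927513122558594)
```

View pics/c1.png

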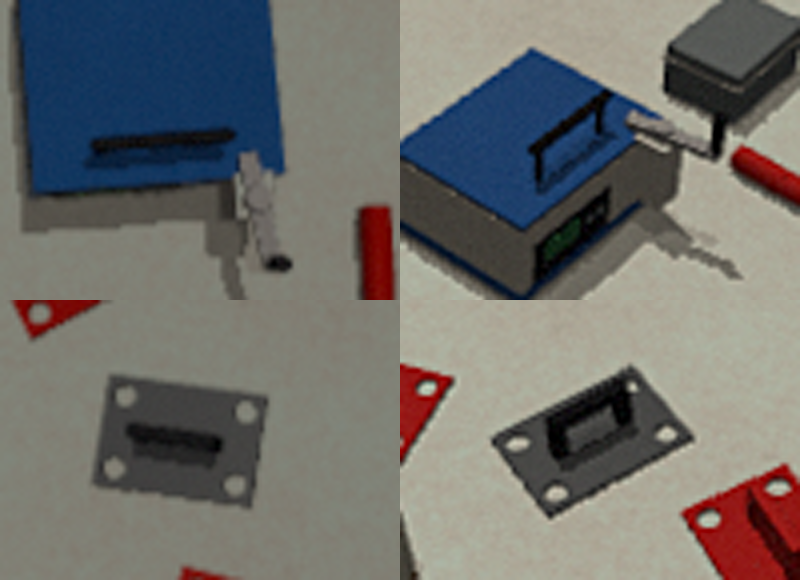

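The crops show the lid handle from (288,197) to (324,193) in top, and the latch pin's middle at top (334.5,226) and side (334,174). The plate handle runs (182,192)–(205,196) in top, and the plate's four holes are clear in both views.

```bash
python3 - <<'E'
from h import *
C={n:cams.camera_info(n) for n in ["top","side"]}
t,s=C["top"],C["side"]
T=lambda a,b:print(tri([(t,a),(s,b)]),end=" ")
print("lid handle L,R");T((287.8,196.2),(287.5,177));T((323.7,193.5),(307.5,163.7))
print("\npin");T((334.5,225.8),(334,174))
hl=np.array([onz(t,p,.1335) for p in [(287.8,196.2),(323.7,193.5)]]);print(hl,np.arctan2(*( (hl[0]-hl[1])[:2]*[-1,1])),"pin@z",onz(t,(334.5,225.8),.1275))
print("pivot",onz(t,(265+257/4,160+200/4),.105))
# plate holes: top crop / side crop
a=[(126,396),(246,411),(115,468),(235,485)]; b=[(516,443),(633,386),(553,494),(667,433)]
A=[(150+x/4,160+(y-300)/4) for x,y in a];B=[(170+(x-400)/4,215+(y-300)/4) for x,y in b]
P=np.array([onz(t,p,.005) for p in A]);
for i,j in zip(A,B):T(i,j)
print("\n",P,P.mean(0))
print("ph ends");T((182.5,193),(207.5,243.7));T((205,196.2),(227.5,234.5))
E
```

```text
lid handle L,R
[ 0.5623 -0.1065  0.1359] [ 0.5675 -0.2125  0.1275] 
pin
[ 0.4736 -0.2405  0.1205] [[ 0.5622 -0.107   0.1335]
 [ 0.5672 -0.2114  0.1335]] 0.048259528933051125 pin@z [ 0.4731 -0.2395  0.1275]
pivot [ 0.5198 -0.2308  0.105 ]
[ 0.6224  0.2313 -0.    ] [0.6042 0.1298 0.0006] [ 0.5638  0.2413 -0.0017] [0.5459 0.1416 0.0008] 
 [[0.6205 0.2289 0.005 ]
 [0.6055 0.1308 0.005 ]
 [0.5618 0.2383 0.005 ]
 [0.5453 0.1407 0.005 ]] [0.5833 0.1847 0.005 ]
ph ends
[0.5883 0.2177 0.0515] [0.5766 0.1477 0.0465]
```

```bash
python3 - <<'E'
from h import *
goal((.473,-.205,.2),0);goal((.473,-.205,.114),0)
E
```

```text
turn [-0.0011  0.0004  0.4517] shift cm [ 33.6087 -23.3727   2.6365] t 0.15
turn [-0.0011  0.0004  0.4517] shift cm [ 33.6099 -23.363   11.2365] t 0.15
```

>>> drive_tool(commands=[[[0,0,0.45],[33.6,-23.4,2.6],-1],[[0,0,0.45],[33.6,-23.4,2.6],-1],[[0,0,0.45],[33.6,-23.4,2.6],-1],[[0,0,0.45],[33.6,-23.4,2.6],-1],[[0,0,0.45],[33.6,-23.4,2.6],-1],[[0,0,0.45],[33.6,-23.4,2.6],-1],[[0,0,0.45],[33.6,-23.4,2.6],-1],[[0,0,0.45],[33.6,-23.4,2.6],-1],[[0,0,0.45],[33.6,-23.4,2.6],-1],[[0,0,0.45],[33.6,-23.4,2.6],-1],[[0,0,0.45],[33.6,-23.4,2.6],-1],[[0,0,0.45],[33.6,-23.4,2.6],-1],[[0,0,0.45],[33.6,-23.4,2.6],-1],[[0,0,0.45],[33.6,-23.4,11.2],-1],[[0,0,0.45],[33.6,-23.4,11.2],-1],[[0,0,0.45],[33.6,-23.4,11.2],-1],[[0,0,0.45],[33.6,-23.4,11.2],-1]], newtons=20)

```text
clock: 1.57
position: [0.4705, -0.206, 0.1134]
ee_rot: [-3.14, 0.001, 0.008]
force: [0.7, 0.1, 1.1]
width: 0.005
gripper_force: 0.0
```

>>> drive_tool(commands=[[[0,0,0],[0.3,1.5,0],-1],[[0,0,0],[0.4,2.4,0],-1],[[0,0,0],[0.5,3.2,0],-1],[[0,0,0],[0.9,3.8,0],-1],[[0,0,0],[1.4,4.4,0],-1],[[0,0,0],[1.5,5.0,0],-1],[[0,0,0],[1.7,5.7,0],-1],[[0,0,0],[2.3,6.1,0],-1],[[0,0,0],[3.0,6.4,0],-1],[[0,0,0],[3.8,6.4,0],-1],[[0,0,0],[3.8,6.4,0],-1],[[0,0,0],[3.8,6.4,0],-1]])

```text
clock: 2.57
position: [0.5104, -0.2683, 0.1146]
ee_rot: [-3.141, -0.004, 0.004]
force: [-3.2, 1.0, -1.3]
width: 0.002
gripper_force: 1.2
```

```bash
python3 - <<'E'
from h import *
print(readout.observe()["position"])
a=cams.get_image("top");b=cams.get_image("wrist");c=cams.get_image("side")
f=lambda i,x,y:cv2.resize(i[y:y+100,x:x+130],None,fx=3,fy=3,interpolation=2)
cv2.imwrite("pics/c2.png",cv2.hconcat([cv2.vconcat([f(a,250,150),f(c,245,110)[:284]]),cv2.resize(b,(400,584))]))
E
```

```text
[ 0.5104 -0.2683  0.1146]
```

View pics/c2.png

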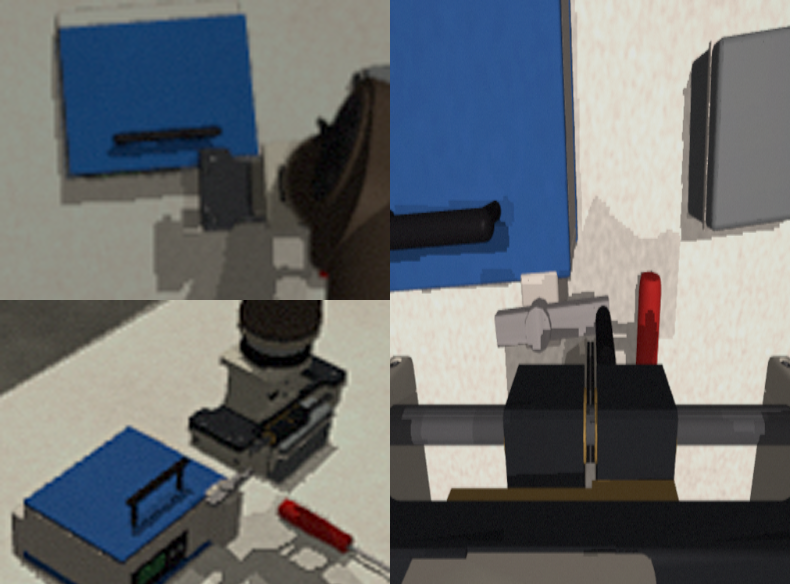

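The latch now points sideways (heater -y), about 1.6 rad, and its short arm is clear of the lid. Next is the lid handle.

```bash
python3 - <<'E'
from h import *
print(readout.observe()["joints"])
goal((.5648,-.159,.2),.048+np.pi/2);goal((.5648,-.159,.2),.048-np.pi/2)
E
```

```text
[ 0.4169  0.4749 -0.0333  1.8178  0.0209  0.8499 -1.1964]
turn [-0.0006  0.0008 -1.6179] shift cm [  5.4284 -11.0459  -8.5267] t 2.7167
turn [0.0008 0.0006 1.5237] shift cm [  5.4284 -11.0459  -8.5267] t 2.7167
```

>>> drive_tool(commands=[[[0,0,0],[-1,0,0],-1],[[0,0,-0.1],[-1,0,-4],-1],[[0,0,-0.2],[0,-2,-8],1],[[0,0,-1.618],[5.4,-11.0,-8.5],1],[[0,0,-1.618],[5.4,-11.0,-8.5],1],[[0,0,-1.618],[5.4,-11.0,-8.5],1],[[0,0,-1.618],[5.4,-11.0,-8.5],1],[[0,0,-1.618],[5.4,-11.0,-8.5],1],[[0,0,-1.618],[5.4,-11.0,-8.5],1],[[0,0,-1.618],[5.4,-11.0,-8.5],1],[[0,0,-1.618],[5.4,-11.0,-8.5],1],[[0,0,-1.618],[5.4,-11.0,-8.5],1],[[0,0,-1.618],[5.4,-11.0,-8.5],1],[[0,0,-1.618],[5.4,-11.0,-8.5],1],[[0,0,-1.618],[5.4,-11.0,-8.5],1],[[0,0,-1.618],[5.4,-11.0,-8.5],1],[[0,0,-1.618],[5.4,-11.0,-8.5],1]])

```text
clock: 4.13
position: [0.5649, -0.1599, 0.2001]
ee_rot: [2.169, 2.271, 0.0]
force: [-0.3, -0.4, 0.4]
width: 0.991
gripper_force: 0.0
```

```bash
python3 - <<'E'
from h import *
c=cams.camera_info("wrist");im=cams.get_image("wrist");cv2.imwrite("pics/w1.png",im)
print(readout.observe()["position"],proj(c,(.5648,-.159,.1335)),proj(c,(.5622,-.107,.1335)),proj(c,(.5672,-.2114,.1335)))
E
```

```text
[ 0.5649 -0.1597  0.2   ] [254.8738 199.7143] [254.5308 135.2422] [254.9235 256.6362]
```

View pics/w1.png

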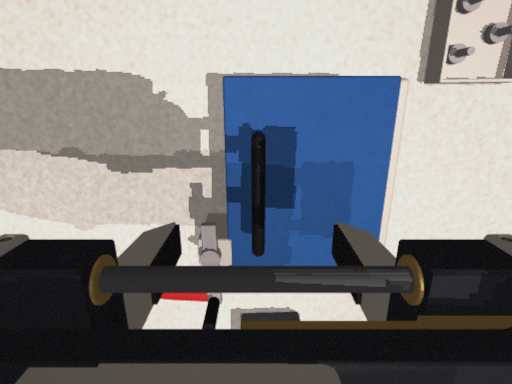

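The wrist view shows the bar at column 258, rows 132–256, against a prediction of column 254.7. The handle is therefore about 2 mm further in +x. The latch, around (210,245), is clear of the lid edge at column 226.

>>> drive_tool(commands=[[[0,0,0],[0,0.2,4],1],[[0,0,0],[0,0.2,7],1],[[0,0,0],[0,0.2,8.15],1],[[0,0,0],[0,0.2,8.15],0],[[0,0,0],[0,0.2,8.15],-1],[[0,0,0],[0,0.2,8.15],-1],[[0,0,0],[0,0.2,8.15],-1],[[0,0,0],[0,0.2,8.15],-1],[[0,0,0],[0,0.2,8.15],-1],[[0,0,0],[0,0.2,8.15],-1]], newtons=20)

```text
clock: 5.02
position: [0.5672, -0.159, 0.1189]
ee_rot: [2.166, 2.274, 0.001]
force: [-1.6, -0.4, -0.3]
width: 0.537
gripper_force: 0.0
```

>>> drive_tool(commands=[[[0,0,0],[0,0,0],-1],[[0,0,0],[0,0,0],-1],[[0,0,0],[0,0,0],-1],[[0,0,0],[0,0,0],-1],[[0,0,0],[0,0,0],-1],[[0,0,0],[0,0,0],-1],[[0,0,0],[0,0,0],-1],[[0,0,0],[0,0,0],-1]])

```text
clock: 5.68
position: [0.5665, -0.1589, 0.1181]
ee_rot: [-2.166, -2.275, 0.001]
force: [-2.4, -0.3, 2.0]
width: 0.11
gripper_force: 20.0
```

>>> drive_tool(commands=[[[0,0,0],[0,0.2,-0.5],-1],[[0,0,0],[0,0.43,-1.03],-1],[[0,0,0],[0,0.92,-2.02],-1],[[0,0,0],[0,1.52,-2.95],-1],[[0,0,0],[0,2.19,-3.84],-1],[[0,0,0],[0,2.94,-4.65],-1],[[0,0,0],[0,3.75,-5.42],-1],[[0,0,0],[0,4.63,-6.1],-1],[[0,0,0],[0,5.57,-6.71],-1],[[0,0,0],[0,5.57,-6.71],-1]])

```text
clock: 6.52
position: [0.6228, -0.1564, 0.188]
ee_rot: [2.166, 2.275, -0.002]
force: [-9.5, -0.7, 16.1]
width: 0.11
gripper_force: 20.0
```

>>> drive_tool(commands=[[[0,0,0],[0,0.9,-0.7],-1],[[0,0,0],[0,1.95,-1.15],-1],[[0,0,0],[0,3.05,-1.5],-1],[[0,0,0],[0,4.15,-1.73],-1],[[0,0,0],[0,5.25,-1.88],-1],[[0,0,0],[0,6.36,-1.94],-1],[[0,0,0],[0,7.47,-1.88],-1],[[0,0,0],[0,8.6,-1.76],-1],[[0,0,0],[0,9.7,-1.5],-1],[[0,0,0],[0,10.8,-1.19],-1],[[0,0,0],[0,11.3,-0.97],-1],[[0,0,0],[0,11.3,-0.97],-1]])

```text
clock: 7.52
position: [0.7373, -0.1514, 0.1957]
ee_rot: [2.165, 2.272, 0.002]
force: [3.0, -2.7, 1.1]
width: 0.112
gripper_force: 20.0
```

```bash
python3 - <<'E'
from h import *
s=readout.observe();print(s["position"],s["force"])
a=cams.get_image("side");b=cams.get_image("top")
cv2.imwrite("pics/c3.png",cv2.hconcat([cv2.resize(a[70:230,200:350],None,fx=2.6,fy=3,interpolation=2),cv2.resize(b[90:250,220:370],None,fx=2.6,fy=3,interpolation=2)]))
E
```

```text
[ 0.7373 -0.1514  0.1957] [ 3.0185 -2.7097  1.0873]
```

View pics/c3.png

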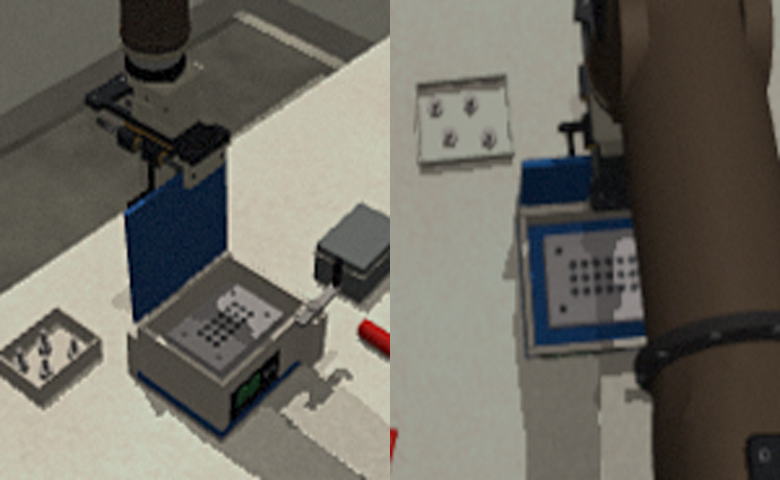

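The side and top views show the lid upright at about 93°, and the open housing with the block and its four corner holes. I'll release the handle gently and rise.

>>> drive_tool(commands=[[[0,0,0],[0,0,0],-0.55],[[0,0,0],[0,0,0],-0.55],[[0,0,0],[0,0,0],-0.55],[[0,0,0],[0,0.1,-1],-0.55],[[0,0,0],[0,0.1,-2],-0.55],[[0,0,0],[0,0.1,-4],-0.55],[[0,0,0],[0,0.1,-6],-0.55],[[0,0,0],[0,0.1,-8.5],-0.55],[[0,0,0],[0,0.1,-8.5],-0.55]])

```text
clock: 8.37
position: [0.7385, -0.1501, 0.2874]
ee_rot: [2.162, 2.27, 0.009]
force: [-0.1, -0.2, 2.5]
width: 0.223
gripper_force: 0.0
```

```bash
python3 - <<'E'
from h import *
s=readout.observe();print(s["position"],s["force"],s["width"],s["joints"])
goal((.57,.185,.25),-.152)
E
```

```text
[ 0.7385 -0.1501  0.2874] [-0.0535 -0.1739  2.5158] 0.22300992479042703 [ 0.3193  0.6549 -0.3819  1.0788  0.2312  1.4381  0.0307]
turn [ 0.0071 -0.0073  1.7717] shift cm [ 34.2969 -15.2229   3.5759] t 8.3667
```

>>> drive_tool(commands=[[[0,0,1.77],[34.3,-15.2,0],1],[[0,0,1.77],[34.3,-15.2,0],1],[[0,0,1.77],[34.3,-15.2,0],1],[[0,0,1.77],[34.3,-15.2,0],1],[[0,0,1.77],[34.3,-15.2,0],1],[[0,0,1.77],[34.3,-15.2,3.6],1],[[0,0,1.77],[34.3,-15.2,3.6],1],[[0,0,1.77],[34.3,-15.2,3.6],1],[[0,0,1.77],[34.3,-15.2,3.6],1],[[0,0,1.77],[34.3,-15.2,3.6],1],[[0,0,1.77],[34.3,-15.2,3.6],1],[[0,0,1.77],[34.3,-15.2,3.6],1],[[0,0,1.77],[34.3,-15.2,3.6],1],[[0,0,1.77],[34.3,-15.2,3.6],1],[[0,0,1.77],[34.3,-15.2,3.6],1],[[0,0,1.77],[34.3,-15.2,3.6],1],[[0,0,1.77],[34.3,-15.2,3.6],1]])

```text
clock: 9.78
position: [0.5679, 0.1849, 0.2446]
ee_rot: [-3.133, 0.229, -0.001]
force: [-0.3, 0.4, -0.2]
width: 1.001
gripper_force: 0.0
```

```bash
python3 - <<'E'
from h import *
s=readout.observe();print(s["position"],s["joints"])
I={n:cams.get_image(n) for n in ["wrist","top","side"]}
for n in I: cv2.imwrite(f"pics/p_{n}.png",I[n])
b=cv2.resize(I["top"][120:230,250:350],None,fx=3.6,fy=2.6,interpolation=2)
c=cv2.resize(I["side"][100:230,225:345],None,fx=3,fy=2.2,interpolation=2)
cv2.imwrite("pics/c4.png",cv2.hconcat([cv2.resize(I["wrist"],(440,572)),cv2.vconcat([b,c])]))
np.savez("wc.npz",**{k:v for k,v in cams.camera_info("wrist").items() if k in("camera_matrix","R","t")})
E
```

```text
[0.5679 0.1849 0.2446] [-0.3196  0.3815 -0.1181  1.6107  0.0481  1.1514 -2.1657]
```

View pics/c4.png

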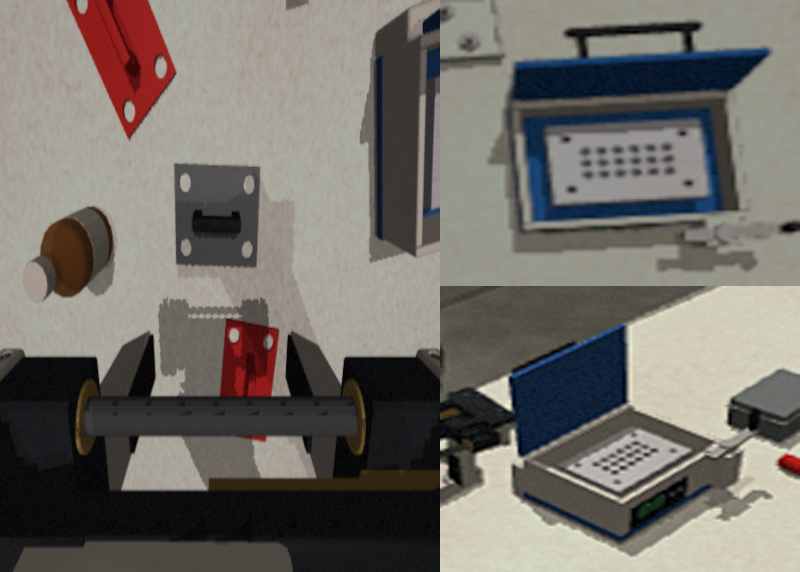

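The wrist view shows the plate's four holes at crop (185,182), (249,184), (186,248) and (247,250), with the handle at (217,221). The top and side views show the block's corner holes clearly, and the lid stays upright.

```bash
python3 - <<'E'
from h import *
w=np.load("wc.npz");C={n:cams.camera_info(n) for n in["top","side"]}
W=cv2.imread("pics/p_wrist.png").astype(int)
H=[]
for c,a,r in blobs(W.min(2)>125,15,(206,113,300,176)):
    if a<250: H.append(c);print("wr",c,a)
H=np.array(H)
T=cv2.imread("pics/p_top.png");S=cv2.imread("pics/p_side.png")
P=np.array([onz(w,h,.003) for h in H]);print(P,P.mean(0))
# handle
for c,a,r in blobs(W.max(2)<40,30,(215,135,290,160)): print("hd",c,a,r,onz(w,c,.041))
def sub(img,seed,k=4):
    x,y=map(int,np.round(seed));p=255-img[y-k:y+k+1,x-k:x+k+1].max(2).astype(float);p=np.clip(p-np.percentile(p,75),0,None)
    g=np.mgrid[-k:k+1,-k:k+1];return np.array([x+(p*g[1]).sum()/p.sum(),y+(p*g[0]).sum()/p.sum()])
ts=[((x-440)/3.6+250,y/2.6+120) for x,y in[(571,190),(570,139),(687,183),(684,133)]]
ss=[((x-440)/3+225,(y-286)/2.2+100) for x,y in[(614,484),(568,462),(682,448),(634,434)]]
ts=[sub(T,p,2) for p in ts];ss=[sub(S,p,2) for p in ss];print(ts,ss)
B=np.array([onz(C["top"],p,.075) for p in ts]);print("block top",B,B.mean(0))
B2=np.array([onz(C["side"],p,.075) for p in ss]);print("block side",B2,B2.mean(0))
E
```

```text
wr [215.3644 122.4322] 118
wr [289.3019 123.6604] 106
wr [216.0471 165.6353] 85
wr [287.0122 167.0122] 82
[[0.6247 0.2311 0.003 ]
 [0.6086 0.1336 0.003 ]
 [0.5665 0.2413 0.003 ]
 [0.55   0.1435 0.003 ]] [0.5874 0.1874 0.003 ]
hd [251.1624 150.5363] 813 ((251.068115234375, 150.0713348388672), (56.0313606262207, 17.344148635864258), 1.3322198390960693) [0.5868 0.188  0.041 ]
[array([286.1843, 192.47  ]), array([284.5311, 173.1243]), array([318.5797, 189.9517]), array([316.8225, 170.6331])] [array([282.5294, 190.1384]), array([267.0957, 179.2128]), array([307.5214, 174.2564]), array([288.6479, 166.0986])]
block top [[ 0.5778 -0.1071  0.075 ]
 [ 0.6378 -0.1041  0.075 ]
 [ 0.5829 -0.2067  0.075 ]
 [ 0.6428 -0.2038  0.075 ]] [ 0.6103 -0.1554  0.075 ]
block side [[ 0.575  -0.0978  0.075 ]
 [ 0.6516 -0.1011  0.075 ]
 [ 0.5688 -0.2197  0.075 ]
 [ 0.6467 -0.2066  0.075 ]] [ 0.6105 -0.1563  0.075 ]
```

```bash
python3 - <<'E'
from h import *
goal((.586,.187,.08),-.165);goal((.586,.187,.016),-.165)
E
```

```text
turn [-0.0002 -0.0001  0.0169] shift cm [ 1.7578 -0.5004 16.4212] t 9.9333
turn [-0.0002 -0.0001  0.0169] shift cm [ 1.7571 -0.4992 22.8212] t 9.9333
```

>>> drive_tool(commands=[[[0,0,0.018],[1.75,-0.5,4],1],[[0,0,0.018],[1.75,-0.5,8],1],[[0,0,0.018],[1.75,-0.5,12],1],[[0,0,0.018],[1.75,-0.5,16],1],[[0,0,0.018],[1.75,-0.5,16],1],[[0,0,0.018],[1.75,-0.5,16],1],[[0,0,0.018],[1.75,-0.5,16],1]])

```text
clock: 10.52
position: [0.5871, 0.1875, 0.0861]
ee_rot: [-3.129, 0.263, -0.003]
force: [0.7, -0.1, 1.8]
width: 1.001
gripper_force: 0.0
```

```bash
python3 - <<'E'
from h import *
goal((.586,.187,.016),-.165)
w=cams.camera_info("wrist");W=cams.get_image("wrist").astype(int);s=readout.observe();print(s["position"])
for h in [(.6247,.2311),(.6086,.1336)]: print("pred",proj(w,(*h,.003)))
H=[c for c,a,r in blobs(W.min(2)>125,15) if 15<a<900];print(np.array(H),[onz(w,h,.003)[:2] for h in H])
cv2.imwrite("pics/w2.png",W)
E
```

```text
turn [-0.0013 -0.0019 -0.0028] shift cm [-0.1184  0.0729  7.0116] t 10.5167
[0.5878 0.1877 0.0869]
pred [197.5503 162.2123]
pred [315.2036 161.7962]
[[144.8519  39.6931]
 [ 88.2934  89.306 ]
 [196.4683 161.4437]
 [314.7038 161.3275]
 [206.12   226.6   ]
 [291.8645 253.5   ]
 [330.1568 294.5405]
 [347.2823 313.2903]] [array([0.7221, 0.2489]), array([0.6956, 0.3022]), array([0.6255, 0.2318]), array([0.6091, 0.134 ]), array([0.5658, 0.2368]), array([0.5259, 0.1643]), array([0.4751, 0.1334]), array([0.4503, 0.1186])][ WARN:0@0.566] global loadsave.cpp:1063 imwrite_ Unsupported depth image for selected encoder is fallbacked to CV_8U.
```

>>> drive_tool(commands=[[[0,0,0],[0,0,3],1],[[0,0,0],[0,0,5.5],1],[[0,0,0],[0,0,7],1],[[0,0,0],[0,0,7],0],[[0,0,0],[0,0,7],-1],[[0,0,0],[0,0,7],-1],[[0,0,0],[0,0,7],-1],[[0,0,0],[0,0,7],-1],[[0,0,0],[0,0,7],-1],[[0,0,0],[0,0,7],-1]], newtons=35)

```text
clock: 11.4
position: [0.5876, 0.1877, 0.0164]
ee_rot: [-3.129, 0.264, -0.006]
force: [-1.3, 0.5, 8.2]
width: 0.761
gripper_force: 35.0
```

>>> drive_tool(commands=[[[0,0,0],[0,0,-1],-1],[[0,0,0],[0,0,-3],-1],[[0,0,0],[0,0,-6],-1],[[0,0,0],[0,0,-9],-1],[[0,0,0],[0,0,-12],-1],[[0,0,0],[0,0,-16],-1],[[0,0,0],[0,0,-19],-1],[[0,0,0],[0,0,-19],-1],[[0,0,0],[0,0,-19],-1]])

```text
clock: 12.15
position: [0.5866, 0.1872, 0.2067]
ee_rot: [-3.129, 0.264, -0.006]
force: [-0.7, 0.3, -5.2]
width: 0.758
gripper_force: 35.0
```

```bash
python3 - <<'E'
from h import *
s=readout.observe();print(s["position"],s["force"],s["width"])
goal((.6105,-.156,.2),.049)
w=cams.camera_info("wrist");W=cams.get_image("wrist");cv2.imwrite("pics/w3.png",W)
E
```

```text
[0.5866 0.1872 0.2067] [-0.7469  0.3086 -5.2167] 0.7580438136105525
turn [-0.0017 -0.0039 -0.2174] shift cm [ 8.1028 33.4354  0.6285] t 12.15
```

View pics/w3.png

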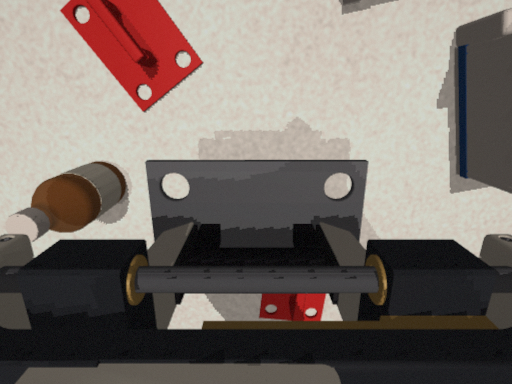

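The plate is held level, with its two far holes at (175,186) and (339,186). I'll turn it half round so the wrist camera is on the front side, away from the upright lid.

>>> drive_tool(commands=[[[0,0,-1.65],[0,8,0],-1],[[0,0,-1.65],[0,8,0],-1],[[0,0,-1.65],[0,8,0],-1],[[0,0,-1.65],[0,8,0],-1],[[0,0,-1.65],[0,8,0],-1],[[0,0,-1.65],[0,8,0],-1],[[0,0,-1.65],[0,8,0],-1],[[0,0,-1.65],[0,8,0],-1],[[0,0,-1.65],[0,8,0],-1],[[0,0,-1.65],[0,8,0],-1],[[0,0,-1.65],[0,8,0],-1],[[0,0,-1.65],[0,8,0],-1],[[0,0,-1.65],[0,8,0],-1],[[0,0,-1.65],[0,8,0],-1],[[0,0,-1.65],[0,8,0],-1]])

```text
clock: 13.45
position: [0.5714, 0.1075, 0.2024]
ee_rot: [-2.319, -2.117, 0.004]
force: [-0.9, -1.0, -3.3]
width: 0.764
gripper_force: 35.0
```

```bash
python3 - <<'E'
from h import *
s=readout.observe();print(s["position"],s["joints"],s["width"])
goal((.6105,-.156,.2),.049+np.pi)
E
```

```text
[0.5714 0.1075 0.2024] [ 0.0549  0.4327 -0.4647  1.6819  0.2138  1.0809 -0.5653] 0.7637154704962462
turn [-0.003  -0.0021 -1.7105] shift cm [-25.8888   6.2818   0.2386] t 13.45
```

>>> drive_tool(commands=[[[0,0,-1.71],[-13,-1,0],-1],[[0,0,-1.71],[-13,-1,0],-1],[[0,0,-1.71],[-13,-1,0],-1],[[0,0,-1.71],[-13,-1,0],-1],[[0,0,-1.71],[-13,-1,0],-1],[[0,0,-1.71],[-13,-1,0],-1],[[0,0,-1.71],[-13,-1,0],-1],[[0,0,-1.71],[-13,-1,0],-1],[[0,0,-1.71],[-13,-1,0],-1],[[0,0,-1.71],[-15,0,0],-1],[[0,0,-1.71],[-17,1,0],-1],[[0,0,-1.71],[-19,2,0],-1],[[0,0,-1.71],[-21,3,0],-1],[[0,0,-1.71],[-23,4.3,0],-1],[[0,0,-1.71],[-25,5.3,0],-1],[[0,0,-1.71],[-25.9,6,0.2],-1],[[0,0,-1.71],[-25.9,6.3,0.2],-1],[[0,0,-1.71],[-25.9,6.3,0.2],-1],[[0,0,-1.71],[-25.9,6.3,0.2],-1]])

```text
clock: 15.03
position: [0.6119, -0.1534, 0.2017]
ee_rot: [0.079, -3.14, -0.002]
force: [-0.7, 0.6, -3.9]
width: 0.758
gripper_force: 35.0
```

```bash
python3 - <<'E'
from h import *
s=readout.observe();print(s["position"],s["joints"],s["width"],s["force"])
goal((.6105,-.156,.15),.049+np.pi)
W=cams.get_image("wrist");w=cams.camera_info("wrist");S=cams.get_image("side")
cv2.imwrite("pics/c5.png",cv2.hconcat([W[:, :],cv2.resize(S[60:252,220:364],None,fx=2,fy=2)]))
for x,y in [(-.03,-.05),(-.03,.05)]:
    c,sn=np.cos(.049),np.sin(.049);print("pred block hole px",proj(w,(.6105+c*x-sn*y,-.156+sn*x+c*y,.075)))
E
```

```text
[ 0.6119 -0.1534  0.2017] [ 0.659   0.5876 -0.783   1.5416  0.4327  1.194   1.4199] 0.7581626923715911 [-0.6808  0.6453 -3.9122]
turn [ 0.0013 -0.0007  0.0016] shift cm [ 0.1458 -0.2592  5.1727] t 15.0333
pred block hole px [202.6199 148.6815]
pred block hole px [304.7144 148.9648]
```

View pics/c5.png

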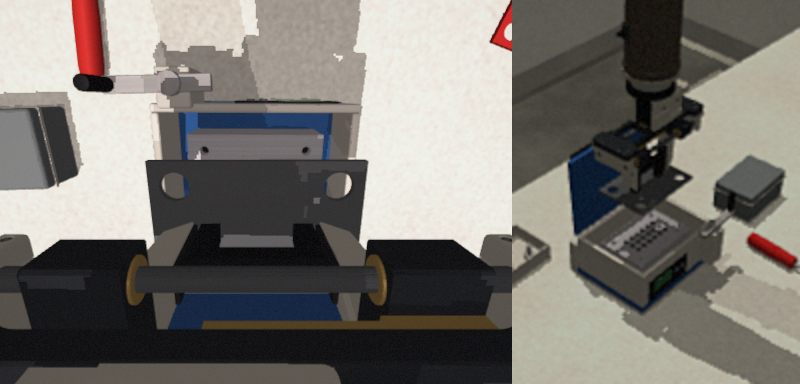

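The block's front holes are at (205,149) and (305,149) and the plate's near holes at (174,185) and (340,184). I'll compute the offset from one wrist picture.

```bash
cat > m.py <<'E'
from h import *
def meas(bs,hs,W=None):
    s=readout.observe();w=cams.camera_info("wrist");W=cams.get_image("wrist").astype(int)
    cv2.imwrite("pics/m.png",W.astype(np.uint8))
    zp=s["position"][2]-.016
    def dark(p,k=4):
        x,y=p;a=255.-W[y-k:y+k+1,x-k:x+k+1].max(2);a=np.clip(a-(np.median(a)+a.max())/2,0,None);g=np.mgrid[-k:k+1,-k:k+1]
        return np.array([x+(a*g[1]).sum()/a.sum(),y+(a*g[0]).sum()/a.sum()])
    def hole(p,k=17):
        x,y=p;q=W[y-k:y+k+1,x-k:x+k+1];d=np.ptp(q,2)+abs(q.max(2)-np.median(q.max(2)))>14
        d=cv2.morphologyEx(d.astype(np.uint8),cv2.MORPH_OPEN,np.ones((3,3)))
        r=max(blobs(d,20),key=lambda b:b[1]);cs,_=cv2.findContours(d,0,1);c=max(cs,key=cv2.contourArea)
        e=cv2.fitEllipse(cv2.convexHull(c));return np.array(e[0])+[x-k,y-k],e[1]
    b=[dark(p) for p in bs];h=[hole(p) for p in hs];print("px",b,h)
    B=np.array([onz(w,p,.075) for p in b]);H=np.array([onz(w,p[0],zp+.003) for p in h])
    print("block",B,"\nplate",H)
    yb=np.arctan2(*(B[1]-B[0])[1::-1]);yp=np.arctan2(*(H[1]-H[0])[1::-1]);print("yaw",yb-np.pi/2,yp-np.pi/2,"pos",s["position"],"zp",zp)
    D=(B-H).mean(0);R=Rn.from_rotvec(s["ee_rot"]);print("spacing",np.linalg.norm(B[1]-B[0]),np.linalg.norm(H[1]-H[0]),"dworld",D,"tool cm",R.inv().apply([D[0],D[1],0])*100)
E
python3 - <<'E'
from m import *
meas([(205,149),(305,149)],[(174,185),(340,184)])
E
```

```text
px [array([205.1533, 148.8203]), array([304.8641, 149.5053])] [(array([174.346 , 185.4679]), (25.360639572143555, 30.667682647705078)), (array([332.6372, 185.7834]), (31.342559814453125, 128.15945434570312))]
block [[ 0.5831 -0.2052  0.075 ]
 [ 0.5787 -0.1076  0.075 ]] 
plate [[ 0.586  -0.205   0.1892]
 [ 0.5812 -0.1085  0.1892]]
yaw 0.045240609829582334 0.05009543319031162 pos [ 0.6119 -0.1535  0.2022] zp 0.18619289471917233
spacing 0.09775765792736142 0.09661017122545223 dworld [-0.0027  0.0003 -0.1142] tool cm [0.2667 0.0487 0.0001]
```

>>> drive_tool(commands=[[[0,0,0],[0.2,-0.2,2],-1],[[0,0,0],[0.2,-0.2,4],-1],[[0,0,0],[0.2,-0.2,6],-1],[[0,0,0],[0.2,-0.2,7.5],-1],[[0,0,0],[0.2,-0.2,7.5],-1],[[0,0,0],[0.2,-0.2,7.5],-1],[[0,0,0],[0.2,-0.2,7.5],-1],[[0,0,0],[0.2,-0.2,7.5],-1]])

```text
clock: 15.85
position: [0.6112, -0.1573, 0.1286]
ee_rot: [-0.079, 3.138, -0.001]
force: [0.2, 0.4, -3.4]
width: 0.764
gripper_force: 35.0
```

```bash
python3 - <<'E'
from h import *
s=readout.observe();print(s["position"],s["ee_rot"],s["force"])
W=cams.get_image("wrist");cv2.imwrite("pics/w6.png",cv2.resize(W[90:220,130:390],None,fx=3,fy=3,interpolation=2))
E
```

```text
[ 0.6112 -0.1573  0.1286] [-0.079   3.1384 -0.0006] [ 0.1804  0.4086 -3.4476]
```

View pics/w6.png

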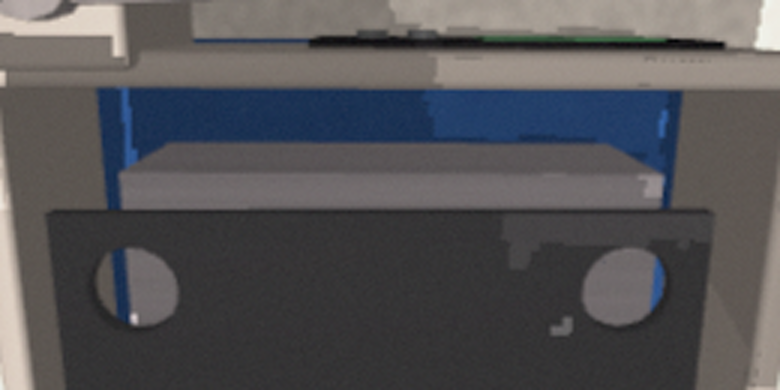

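The last view shows the plate clear above the rim. Its holes are centred at full-image (175.8,185.5) and (338,185.7), and the block's front top corners are at (170,147.3) and (351,147.3).

```bash
python3 - <<'E'
from h import *
w=cams.camera_info("wrist");s=readout.observe();zp=s["position"][2]-.016
L=[onz(w,p,.075) for p in[(170,147.3),(351,147.3)]];H=[onz(w,p,zp+.005) for p in[(175.8,185.5),(338.,185.7)]]
E=[onz(w,p,zp+.005) for p in[(146,160.5),(367.5,160.5)]]
yw=lambda a:np.arctan2(a[1][1]-a[0][1],a[1][0]-a[0][0])-np.pi/2
for n,a,off,sp in [("block corners",L,.046,.132),("plate holes",H,.03,.1),("plate edge",E,.046,.132)]:
    a=np.array(a);y=yw(a);print(n,a.tolist(),"yaw",y,"spacing",np.linalg.norm(a[1]-a[0]),sp,"centre",a.mean(0)[:2]+off*np.array([np.cos(y),np.sin(y)]))
B=np.array([[.5831,-.2052],[.5787,-.1076]]);print("block via holes",B.mean(0)+.03*np.array([1,.047]))
E
```

```text
block corners [[0.5692753210961062, -0.22230461855248254, 0.07500000000000001], [0.562613075710173, -0.09125383465323737, 0.07500000000000001]] yaw 0.050793400381366816 spacing 0.13122001933466193 0.132 centre [ 0.6119 -0.1544]
plate holes [[0.584518331004887, -0.20744189944564312, 0.11747215465952454], [0.5796623804195579, -0.10976117899999441, 0.11747215465952454]] yaw 0.049671585803713114 spacing 0.0978013466311591 0.1 centre [ 0.6121 -0.1571]
plate edge [[0.5700102527637976, -0.22443455899151066, 0.11747215465952454], [0.5634006623383232, -0.09456366851144306, 0.11747215465952454]] yaw 0.05084967567346421 spacing 0.13003897446411303 0.132 centre [ 0.6126 -0.1572]
block via holes [ 0.6109 -0.155 ]
```

>>> drive_tool(commands=[[[0,0,0],[0.07,0.23,0.5],-1],[[0,0,0],[0.07,0.23,1.2],-1],[[0,0,0],[0.07,0.23,2.0],-1],[[0,0,0],[0.07,0.23,2.7],-1],[[0,0,0],[0.07,0.23,2.7],-1],[[0,0,0],[0.07,0.23,2.7],-1],[[0,0,0],[0.07,0.23,2.7],-1],[[0,0,0],[0.07,0.23,2.7],-1],[[0,0,0],[0.07,0.23,2.7],-1]])

```text
clock: 16.65
position: [0.6098, -0.1554, 0.1004]
ee_rot: [-0.079, 3.14, -0.0]
force: [-0.2, -0.1, -3.9]
width: 0.762
gripper_force: 35.0
```

```bash
python3 - <<'E'
from h import *
s=readout.observe();print(s["position"],s["ee_rot"],s["force"],s["width"])
w=cams.camera_info("wrist");W=cams.get_image("wrist");cv2.imwrite("pics/w7.png",W);cv2.imwrite("pics/s7.png",cams.get_image("side"))
g=W.max(2).astype(int)
print(W[100:200:2,256].max(1))   # column profile: rim, block, plate edge
for x0 in(150,315):
    print("\n".join("".join("%4d"%v for v in r) for r in g[168:206:2,x0:x0+50:2]),"\n")
E
```

```text
[ 0.6098 -0.1554  0.1004] [-0.0786  3.14   -0.0002] [-0.2321 -0.107  -3.8597] 0.7621901037516218
[130 119  84  15  27 100 117 123 125 125 122 122 112  82  84  82  81  83
  84  81  82  79  84  89  89  89  91  88  92 104  45  52  53  50  53  53
  54  52  54  50  52  51  51  54  55  54  54  54  56  55]
  55  53  54  54  55  55  53  53  52  52  54  54  52  54  50  51  54  53  55  53  51  55  52  56  55
  54  52  53  54  52  54  56  54  54  55  54  53  53  53  53  54  53  55  53  53  57  53  55  54  53
  53  53  51  52  54  52  54  55  51  58  67  77  71  67  57  56  55  57  53  56  54  53  52  54  53
  51  52  55  54  51  55  52  55  89 107 109 108 112 107  94  52  54  56  55  54  54  55  54  54  53
  55  53  54  53  52  54  48  88 113 113 112 111 107  93  78  17  21  46  56  54  55  57  57  54  56
  52  51  55  51  53  54  55 114 114 112 113 114 100  85  81  44  15  17  49  55  53  53  51  54  52
  53  55  53  50  54  45  76 111 112 113 112 113  98  83  83  75  35  16  27  54  55  57  55  54  53
  52  52  54  54  52  40  87 106 108 109 108 110  99  85  84  87  86  72  71  75  54  52  54
[... 2340 characters left out ...]
56  52  53  51  90 113 110 112 110 110 111 110 110 112 110  96  42  45  52  52  50  54  53  53
  53  54  53  53  51  65 110 113 114 111 112 114 111 111 111  99  41  42  50  52  52  50  54  54  55
  66  52  52  52  51  50  55  99 111 112 113 112 111 103  90  42  45  47  52  53  49  53  52  52  58
 104 101 102  55  49  56  55  45  46  59  76  69  51  42  42  48  50  51  52  53  54  53  51  55  60
 103 100  91  53  50  54  53  52  51  48  47  45  44  47  50  52  54  52  51  55  53  53  52  52  67
 103  90  51  53  52  52  54  54  54  52  54  52  52  52  51  53  54  52  50  51  52  53  51  53  71
  52  53  54  50  54  54  52  56  52  55  50  52  53  50  52  54  51  52  52  52  52  51  51  55  75
```

```bash
python3 - <<'E'
from h import *
w=cams.camera_info("wrist");s=readout.observe();p=s["position"];zp=p[2]-.0164
W=cv2.imread("pics/w7.png");g=W.max(2)
# plate holes: bright-or-different region in box incl. dark block hole and inner wall
for box in [(157,170,194,203),(319,172,356,203)]:
    x0,y0,x1,y1=box;q=g[y0:y1,x0:x1].astype(int)
    m=((q>76)|(q<47)).astype(np.uint8);m=cv2.morphologyEx(m,cv2.MORPH_OPEN,np.ones((2,2)))
    c=max(cv2.findContours(m,0,1)[0],key=cv2.contourArea);e=cv2.fitEllipse(cv2.convexHull(c));ce=np.array(e[0])+[x0,y0]
    X=onz(w,ce,zp+.005);cir=[proj(w,(X[0]+.004*np.cos(t),X[1]+.004*np.sin(t),.075)) for t in np.arange(0,6.28,.1)]
    cir=np.array(cir);print("plate hole px",ce,e[1],"X",X,"aligned block hole: cols",cir[:,0].min(),cir[:,0].max(),"rows",cir[:,1].min(),cir[:,1].max())
    print("bottom profile",[g[172:188,c].tolist() for c in ((181,182,183,184) if x0<200 else (330,331,332,333))])
    print("row profile 177..180",g[177:181,(176 if x0<200 else 324):(192 if x0<200 else 338)].tolist())
E
```

```text
plate hole px [175.0274 187.2862] (27.499372482299805, 30.141342163085938) X [ 0.5843 -0.206   0.0889] aligned block hole: cols 174.5520959432222 186.8618473735853 rows 174.99207972175518 186.79631414830376
bottom profile [[53, 53, 49, 33, 20, 15, 18, 31, 53, 79, 86, 87, 85, 85, 93, 103], [55, 55, 54, 40, 21, 20, 15, 19, 35, 67, 86, 88, 85, 88, 95, 106], [58, 53, 51, 51, 33, 21, 24, 17, 20, 51, 84, 92, 90, 88, 97, 104], [57, 53, 56, 56, 46, 30, 17, 20, 16, 37, 72, 91, 89, 90, 100, 106]]
row profile 177..180 [[89, 80, 83, 70, 27, 15, 20, 21, 30, 48, 53, 54, 52, 55, 55, 54], [85, 82, 81, 73, 44, 18, 15, 24, 17, 32, 49, 55, 55, 52, 53, 54], [79, 80, 82, 75, 53, 31, 19, 17, 20, 24, 37, 50, 54, 56, 52, 53], [83, 83, 83, 84, 75, 53, 35, 20, 16, 18, 27, 41, 54, 54, 55, 54]]
plate hole px [339.5079 186.8709] (28.089399337768555, 29.93260955810547) X [ 0.579  -0.1066  0.0889] aligned block hole: cols 327.5370310887336 339.8698516323565 rows 174.5923480103666 186.4119965165879
bottom profile [[54, 58, 56, 71, 72, 41, 18, 20, 16, 16, 55, 92, 91, 89, 97, 106], [56, 54, 63, 90, 74, 17, 16, 21, 21, 20, 59, 94, 92, 91, 93, 103], [54, 54, 77, 91, 39, 15, 11, 15, 20, 43, 76, 94, 93, 93, 93, 99], [54, 67, 94, 84, 15, 17, 17, 20, 40, 70, 90, 94, 94, 91, 94, 100]]
row profile 177..180 [[53, 53, 53, 58, 73, 72, 41, 17, 15, 17, 17, 54, 85, 86], [52, 55, 56, 70, 76, 43, 18, 16, 11, 17, 30, 60, 85, 86], [55, 54, 68, 82, 56, 13, 20, 21, 15, 20, 41, 73, 84, 85], [56, 60, 86, 89, 32, 21, 16, 21, 20, 40, 68, 87, 86, 86]]
```

The wall ring of each block hole matches the position expected for perfect alignment to within about 0.5 px: columns from 174.5 and up to 339.5, bottom row about 186.5. I estimate the gap at 9 mm, so I'll raise the plate 1 mm and hold it.

>>> drive_tool(commands=[[[0,0,0],[0,0,-0.1],-1],[[0,0,0],[0,0,-0.1],-1],[[0,0,0],[0,0,-0.1],-1],[[0,0,0],[0,0,-0.1],-1],[[0,0,0],[0,0,-0.1],-1],[[0,0,0],[0,0,-0.1],-1],[[0,0,0],[0,0,-0.1],-1],[[0,0,0],[0,0,-0.1],-1]])

```text
clock: 17.42
position: [0.6094, -0.1554, 0.101]
ee_rot: [0.079, -3.141, 0.0]
force: [-0.0, 0.3, -3.8]
width: 0.761
gripper_force: 35.0
```

```bash
python3 - <<'E'
from h import *
s=readout.observe();print(s["position"],s["ee_rot"],s["force"],s["width"],abs(s["dq"]).max())
if abs(s["dq"]).max()<.02 and s["width"]>.7: print(job.sign_off())
E
```

```text
[ 0.6094 -0.1554  0.101 ] [ 0.0787 -3.1405  0.    ] [-0.0225  0.3039 -3.8127] 0.7612492144200456 0.0010458703949299294
the job is handed in; nothing more can be done
None
```

I handed the job in at 17.4 s: the latch is swung clear, the lid stands upright, and the grey plate is held still and level about 1 cm above the block, with its holes within about 0.5 mm of the block's by the wrist camera.

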